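# Bridge-gauge two pedestal castings and reject the high one

## Task

One of these two pedestal castings is too high. Slide each one along the plate under the bridge bar of the gauge: the good one, without being lifted, goes through until its boss is right out on the far side, and stays there on the plate; the high one stops at the bar, and you hold it lightly against it for a moment to be sure, never forcing it, then draw it back and set it down gently, upright, in the long black rework tray. Do not knock the bar or disturb anything else on the bench.

Things in the scene. Friction and masses are not known exactly. Their poses are not given: they have to be found in the camera images.
- gauge: height-limit gauge, fixed: steel plate 340 (x) x 260 (y) mm, its top 20 mm above the bench; posts 22 x 20 mm at y = +-116 mm carry the bridge bar across it. Origin: on the bench under the plate's middle, right below the bar. Parts are pushed towards its +x; y along the bar. The castings start on its -x side, 98 to 116 mm short of the bar's middle, one near y = +58 mm, one near -58.
- bar: bridge bar of the gauge, fixed and rigid: ground steel, 14 (x) x 252 (y) x 16 mm high. Origin: centre of its underside, 36 mm above the plate; axes as the gauge. Near face at gauge x = -7 mm, far face at +7. Over each post a cap screw stands 6 mm higher. It is set to size and must never be loaded by more than 15 N.
- casting_p: one of two loose iron pedestal castings, 0.6 kg, alike but for height. Foot 98 (x) x 46 (y) x 14 mm; on it a flat-sided boss 36 mm wide (y), from x = +3 to +37 mm, its top 34 mm (good) or 38 mm (too high) above the underside: found at the bar. Origin: centre of the underside. +x end goes first; starts within 9 degrees of the gauge's +x. Slides at 2 to 6 N, flat if pushed low behind the foot.
- casting_q: one of two loose iron pedestal castings, 0.6 kg, alike but for height. Foot 98 (x) x 46 (y) x 14 mm; on it a flat-sided boss 36 mm wide (y), from x = +3 to +37 mm, its top 34 mm (good) or 38 mm (too high) above the underside: found at the bar. Origin: centre of the underside. +x end goes first; starts within 9 degrees of the gauge's +x. Slides at 2 to 6 N, flat if pushed low behind the foot.
- tray: the rework tray, fixed: long black open tray, 300 (x) x 140 (y) x 40 mm high outside, walls and floor 4 mm thick, empty. Origin: centre of its underside on the bench; x along its length.
- setting_master: turned steel setting pin, 26 mm across its foot, 34 mm tall, standing on the gauge plate beyond the bar, midway between the two castings' paths. A bystander. Origin: centre of its underside.
- blank_small: round steel die blank, 36 mm across, 24 mm tall, standing on a far corner of the gauge plate. A bystander. Origin: centre of its underside.
- blank_large: round steel die blank, 54 mm across, 30 mm tall, on the bench towards the back. A bystander. Origin: centre of its underside.
- blank_large2: the same kind of round steel die blank, beside the other one. A bystander. Origin: centre of its underside.
- try_square: small engineer's square lying flat on the bench, stock 75 mm, blade 110 mm. A bystander.
- bench_brush: hand brush lying on the bench near the tray. A bystander.
- oil_bottle: oil bottle, 48 mm across, 120 mm tall, standing on the bench to the robot's left. A bystander.
Things that resemble listed ones, but are neither listed nor needed, are in the scene too. What is shaped like the casting_q but red or turquoise is not meant. Leave any purple look-alike of the casting_p alone.

How it is judged:
By the outcome, as a careful person would: the job done as asked, in the order asked, and still so for the second after the job is handed in, with the robot touching nothing.
It also fails if it takes over 72 s, if anything falls off the work surface, if the arm or the gripper's body presses on something with over 40 N, if the wrist force passes 120 N, or if a joint passes its speed limit or range.

## Robot

A 6-joint arm with a two-finger parallel gripper is mounted at the origin on the work surface. World frame = base frame: x ahead of the robot, y to its left, z up, the work surface at z = 0. Lengths are in m, angles in rad, forces in N, time in s.
With the tool pointing down it reaches from about 0.35 to 0.775 m from the base axis. Payload 5.5 kg.
Tool frame: the origin (TCP) lies at the very end of the fingers, on their centre line; the grasp point (between the pads) lies 19 mm behind it; z points along the fingers, y is the line along which they close (so a half turn about z gives the same grasp; the last joint's range is limited). The gripper opens to 85 mm and grips with 20 to 120 N. Pads are 22 mm wide; open, the fingers measure 114 mm over their backs; the gripper's body (76 mm by 85 mm) begins 54 mm behind the grasp point. The pads swing forward as they close: fully open they stand 13 mm farther back than shut.
Start: joints at [-1.342, 0.313, 0.046, 1.304, 0, 1.431], TCP at [0.207, -0.536, 0.231] pointing down, gripper open.
Joint ranges: [-2.76, 2.76], [-0.86, 1.69], [-1.03, 1.26], [-2.2, 2.34], [-1.47, 1.5], [-3.14, 3.14]. Speed limits (rad/s): [2.57, 2.57, 3.14, 3.14, 3.14, 3.14].

## Interface

Orientations are given as a unit quaternion [w, x, y, z].
In Python, from workcell import env, cams, ticket, spotter gives the robot as it stands.
- The arm moves only by the tool jog_arm, never from a script. Its argument "increments" is a list that holds one entry, the list of rows, each a list of 7 numbers: the shift along the tool's x, y, z in units of 0.25 m (1.0 is 0.25 m), then the turn, a rotation vector about the tool's x, y, z in units of 180 degrees (1.0 is 180 degrees), then the closure in counts, from 0 (fully open) to 255 (shut). A call has 1 to 20 rows; each row shifts and turns the commanded pose from where the row before left it, along the tool's axes as they then stand; what a row does not reach is not made up. A row lasts 1/10 s, in which the tool goes at most 50 mm and 8.59 degrees, less where a joint would pass 70% of its speed; a pose out of reach is approached as far as the arm can. A call with a number of a shift or a turn outside -1 to 1 is refused whole. A call with a gripper value outside its range is refused whole. The fingers move at their own pace and stop on an object; "force" is the grip in N (left out, the last holds). Time passes only in rows, so rows that do not move let the fingers close. It gives the time, the measured TCP pose, the force, the opening and the grip force at its end, in the units of the state.
- env.get_state(): the state, without advancing time (a new reading comes with each control period).
- cams.read_camera(name): name is "scene" or "side" or "wrist"; returns a dict with "pixels" (480x640x3 uint8, red, green, blue), "fx", "fy", "cx", "cy" (pixels), "xyz" and "attitude" of the camera in the world; the wrist camera has in their place "mount" (4x4, takes a point from camera to tool coordinates, whose origin is the TCP and whose axes are the flange's). Camera axes: x right, y down, z forward; pixel columns grow to the right and rows downward; lengths in m; the calibration is good to about 2 mm. A picture is of the moment at which its call begins: read the wrist's pose just before it. There is no depth.
- ticket.hand_in(): hands the job in; it is judged then, once.
Trained networks look in the newest picture that a camera, given by its name, has taken for a name from the list of things; names that differ only in an ending like _2 or _b are one class to them, and where a whole thing is asked for, a point or a joint stands for the part that bears it (a point fixed in the world has none). Each returns a list of dicts, best first, with "conf" (0 to 1); they miss things now and then, are a little off and sometimes report something else, mostly with a low value. They report only what shows in the picture. A call takes as long as a camera call. They do not tell look-alikes from the thing itself.
- spotter.find_in(target, camera): "uv" ([column, row] in pixels, amid what is visible of it).
- spotter.cut_out(target, camera): "region" (480x640 bool, what is visible of it) and "uv" ([column, row] in pixels, amid what is visible of it).
- spotter.landmark_of(target, camera): "uv" ([column, row] in pixels: a listed point, or the origin of a listed thing).
The state is a dict: "clock": time; "joint_pos": joint angles; "qvel": joint speeds; "tau": joint torques, N m; "tcp_pos": TCP position; "orientation": TCP orientation; "wrist_force": force on the tool from outside, world axes, zero at the start; "ft_torque": the same for the moment, N m; "finger_gap": finger opening in m; "grip_force": force on a finger pad.
Only numpy, scipy, OpenCV 4.12 (cv2) and the standard library are available. Lean on these libraries where they do the work, as an engineer would, in place of code of your own. Each camera call takes 0.05 s, during which the arm holds its last target. There are 200 camera calls.

## Working session

There is one attempt and no reset: what is moved stays moved. The work goes in short steps, Python scripts to look and compute and a tool call to move; the robot and the scene stay as the last step left them, time stands still between calls to the robot, and variables do not carry over. Pictures are saved under pics/ and viewed, at most 10 in all, crops included, and the job is handed in when it is done.

Besides the shell and the picture viewer there is one more tool, called after ">>>" by a JSON object that holds its "fn" and its "kwargs". jog_arm: Moves the arm, as the interface text tells. Shifts and turns lie within -1 to 1; 1 stands for 0.25 m of shift or 180 degrees of turn. Its arguments: {"type":"object","properties":{"increments":{"type":"array"},"force":{"type":"number"}},"required":["increments"]}

```bash
mkdir -p pics
python3 - <<'E'
from workcell import env,cams,spotter
import cv2,numpy as np
for n in ["scene","side"]:
    c=cams.read_camera(n); cv2.imwrite(f"pics/{n}0.png",c["pixels"][:,:,::-1])
    print(n,c["fx"],c["fy"],c["cx"],c["cy"],c["xyz"],c["attitude"])
    for t in ["gauge","bar","casting_p","tray","setting_master","blank_small","oil_bottle"]:
        print(t,[(np.round(d["uv"]).tolist(),round(d["conf"],2)) for d in spotter.landmark_of(t,n)][:6])
print(env.get_state())
c=cams.read_camera("wrist"); print(c["mount"])
E
```

```text
scene 500.73344966951925 500.73344966951925 327.7723850643187 242.55328014574786 [1.16089098 0.43469952 1.09452265] [-0.14706359  0.44709384  0.8317072  -0.29452084]
gauge [([364.0, 284.0], 0.8)]
bar [([362.0, 271.0], 0.92), ([412.0, 277.0], 0.19)]
casting_p [([390.0, 313.0], 0.92), ([462.0, 250.0], 0.91), ([410.0, 273.0], 0.77), ([460.0, 363.0], 0.76), ([185.0, 207.0], 0.74), ([530.0, 265.0], 0.57)]
tray [([253.0, 213.0], 0.73), ([389.0, 314.0], 0.21)]
setting_master [([325.0, 261.0], 0.68), ([187.0, 207.0], 0.31)]
blank_small [([299.0, 290.0], 0.54), ([495.0, 303.0], 0.5)]
oil_bottle [([498.0, 304.0], 0.71)]
side 450.53740538397744 450.53740538397744 322.66772705236474 240.2330688251829 [-0.0425223  -1.02229425  0.90848306] [-0.42970073  0.86710853 -0.2245686   0.1142323 ]
gauge []
bar [([231.0, 196.0], 0.56)]
casting_p [([219.0, 227.0], 0.67), ([273.0, 220.0], 0.51)]
tray [([359.0, 308.0], 0.85), ([410.0, 259.0], 0.28)]
setting_master []
blank_small [([350.0, 236.0], 0.43)]
oil_bottle [([232.0, 197.0], 0.54)]
{'clock': 0.8, 'joint_pos': array([-1.34157056e+00,  3.13137130e-01,  4.
[... 218 characters left out ...]
0986319e-04, -4.80389035e+01,  2.98794150e+01, -2.65208901e-04,
       -1.12995087e-04, -9.01594319e-06]), 'tcp_pos': array([ 0.20731263, -0.53637607,  0.23136424]), 'orientation': array([8.15973343e-05, 9.83043745e-01, 1.83371175e-01, 2.46153002e-05]), 'wrist_force': array([-0.17912555,  0.19636378,  0.06990198]), 'ft_torque': array([ 0.00967195,  0.01756356, -0.00726632]), 'grip_force': 0.0, 'finger_gap': 0.08522792614317386}
[[ 6.56166436e-04 -9.59529908e-01 -2.81605975e-01  7.25472347e-02]
 [ 9.99999495e-01  4.15067777e-04  9.15804996e-04 -3.79052242e-04]
 [-7.61856718e-04 -2.81606433e-01  9.59529695e-01 -1.43116058e-01]
 [ 0.00000000e+00  0.00000000e+00  0.00000000e+00  1.00000000e+00]]
```

View pics/scene0.png

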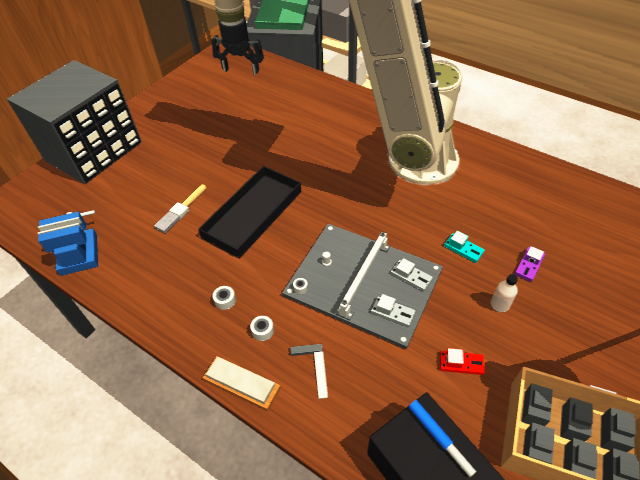

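View pics/side0.png

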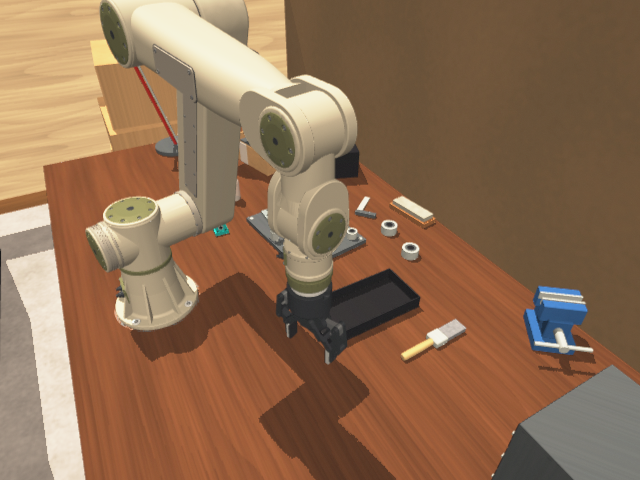

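The scene view shows two grey castings on the plate at (410,273) and (393,309). The look-alikes are turquoise (464,246), purple (530,263) and red (462,360), all off the plate. I choose the two grey ones and check them in a crop.

```bash
cat > h.py <<'E'
import numpy as np,cv2
from scipy.spatial.transform import Rotation as R
def rot(q): return R.from_quat([q[1],q[2],q[3],q[0]])
def pose(c,st=None):
    if "mount" in c:
        m=np.array(c["mount"]); T=rot(st["orientation"]).as_matrix()
        return T@m[:3,:3], T@m[:3,3]+st["tcp_pos"]
    return rot(c["attitude"]).as_matrix(), np.array(c["xyz"])
def unproj(c,uv,z,st=None):
    A,t=pose(c,st); d=A@np.array([(uv[0]-c["cx"])/c["fx"],(uv[1]-c["cy"])/c["fy"],1]); return t+d*(z-t[2])/d[2]
def proj(c,P,st=None):
    A,t=pose(c,st); p=(np.atleast_2d(P)-t)@A; return p[:,:2]/p[:,2:]*[c["fx"],c["fy"]]+[c["cx"],c["cy"]]
E
python3 - <<'E'
from h import *
from workcell import cams,spotter
c=cams.read_camera("scene"); I=c["pixels"][:,:,::-1]
cv2.imwrite("pics/crop.png",cv2.resize(I[215:355,275:455],None,fx=4.2,fy=4.2,interpolation=cv2.INTER_CUBIC))
for t,z in [("tray",0.04),("gauge",0.02)]:
    d=spotter.cut_out(t,"scene")[0]; m=d["region"].astype(np.uint8)
    cs=max(cv2.findContours(m,0,2)[0],key=cv2.contourArea); h=cv2.convexHull(cs)
    for e in np.linspace(.01,.1,30):
        a=cv2.approxPolyDP(h,e*cv2.arcLength(h,True),True)[:,0]
        if len(a)<=4:break
    print(t,d["conf"],[(p.tolist(),unproj(c,p,z)[:2].round(3).tolist()) for p in a])
E
```

```text
tray 0.73 [([299, 182], [0.332, -0.248]), ([240, 256], [0.641, -0.217]), ([201, 237], [0.649, -0.349]), ([262, 167], [0.341, -0.382])]
gauge 0.77 [([327, 224], [0.41, -0.096]), ([441, 267], [0.37, 0.238]), ([406, 347], [0.624, 0.271]), ([283, 295], [0.667, -0.058])]
```

View pics/crop.png

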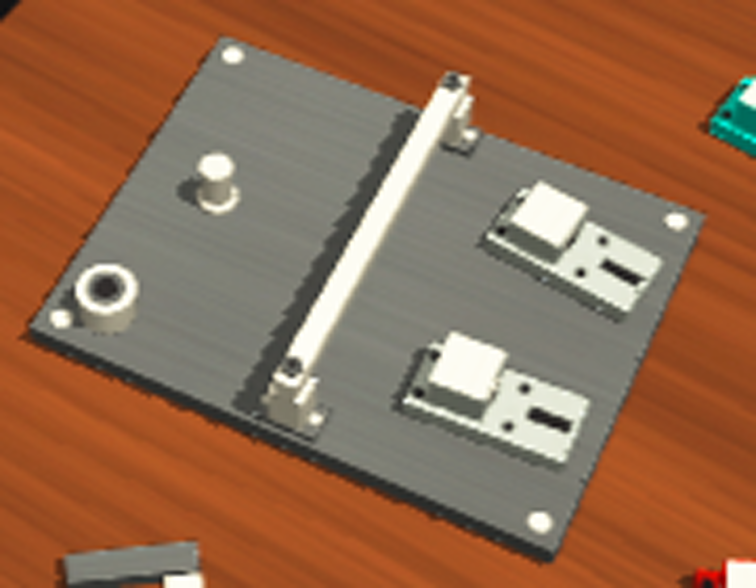

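The crop confirms it: two grey castings, bosses toward the bar, at crop (575,250) and (495,400). The pin is at (217,183) and the small blank at (107,298). I'm now moving to a viewpoint behind them.

>>> {"fn": "jog_arm", "kwargs": {"increments": [[[0, 0, 0, 0, 0, -0.042, 0], [0, 0, 0, 0, 0, -0.042, 0], [0, 0, 0, 0, 0, -0.042, 0], [0, 0, 0, 0, 0, -0.042, 0], [0, 0, 0, 0, 0, -0.042, 0], [0, 0, 0, 0, 0, -0.042, 0], [0, 0, 0, 0, 0, -0.042, 0], [0, 0, 0, 0, 0, -0.042, 0], [0, 0, 0, 0, 0, -0.042, 0], [0, 0, 0, 0, 0, -0.042, 0], [0.08, 0.152, 0, 0, 0, 0, 0], [0.08, 0.152, 0, 0, 0, 0, 0], [0.08, 0.152, 0, 0, 0, 0, 0], [0.08, 0.152, 0, 0, 0, 0, 0], [0.08, 0.152, 0, 0, 0, 0, 0], [0.08, 0.152, 0, 0, 0, 0, 0], [0.08, 0.152, 0, 0, 0, 0, 0], [0.08, 0.152, 0, 0, 0, 0, 0], [0.08, 0.152, 0, 0, 0, 0, 0], [0.08, 0.152, 0, 0, 0, 0, 0]]]}}

```text
clock: 3.0
tcp_pos: [0.5626, -0.292, 0.2314]
orientation: [0.0, 0.664, 0.747, -0.0]
wrist_force: [-0.3, 0.3, -0.7]
finger_gap: 0.0856
grip_force: 0.0
```

>>> {"fn": "jog_arm", "kwargs": {"increments": [[[0.15, 0, 0, 0, 0, 0, 0], [0.15, 0, 0, 0, 0, 0, 0], [0.15, 0, 0, 0, 0, 0, 0], [0.15, 0, 0, 0, 0, 0, 0], [0.15, 0, 0, 0, 0, 0, 0], [0.15, 0, 0, 0, 0, 0, 0], [0.15, 0, 0, 0, 0, 0, 0], [0.15, 0, 0, 0, 0, 0, 0], [0.15, 0, 0, 0, 0, 0, 0], [0.15, 0, 0, 0, 0, 0, 0], [0.15, 0, 0, 0, 0, 0, 0], [0.15, 0, 0, 0, 0, 0, 0], [0.15, 0, 0, 0, 0, 0, 0], [0.15, 0, 0, 0, 0, 0, 0], [0, 0, 0, 0, 0, 0, 0], [0, 0, 0, 0, 0, 0, 0], [0, 0, 0, 0, 0, 0, 0]]]}}

```text
clock: 4.7
tcp_pos: [0.4998, 0.2274, 0.2312]
orientation: [0.0, 0.665, 0.747, -0.0]
wrist_force: [-0.2, 0.2, -0.0]
finger_gap: 0.0852
grip_force: 0.0
```

Run:
```python
from h import *
from workcell import cams,env
import pickle
s=env.get_state(); c=cams.read_camera("wrist"); pickle.dump((s,c),open("w1.pkl","wb"))
print(s["clock"],s["tcp_pos"],s["orientation"]); cv2.imwrite("pics/w1.png",c["pixels"][:,:,::-1]); print(c["fx"],c["cx"],c["cy"])
```

```text
4.7 [0.49976125 0.22744692 0.23118877] [ 1.24741025e-04  6.64595865e-01  7.47202958e-01 -2.44843215e-04]
426.8238409725504 318.6898861549593 241.1075766842466
```

View pics/w1.png

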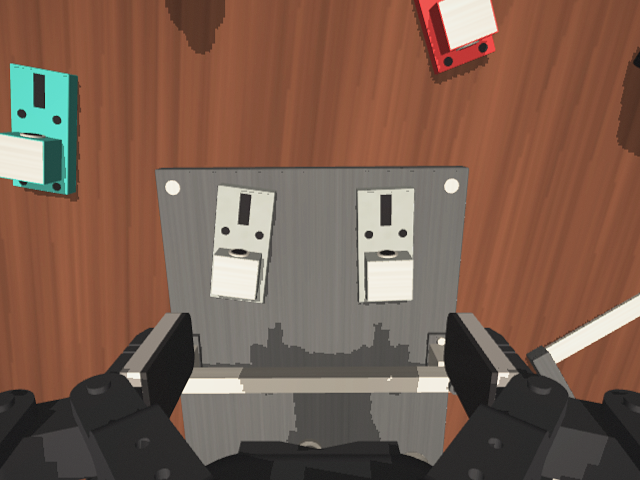

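The wrist view shows the left casting (gauge −y), tilted, with rear corners at (218,185) and (276,192). The right casting (gauge +y) is nearly straight, with rear corners at (357,190) and (414,188). The plate's rear corners are at (156,169) and (467,167), and the bar crosses at rows ~368–392.

Run:
```python
from h import *
import pickle
s,c=pickle.load(open("w1.pkl","rb"))
u=lambda p,z:unproj(c,p,z,s)[:2]
a,b=u((156,169),.02),u((467,167),.02)
print("rear corners",a,b,np.linalg.norm(b-a),np.degrees(np.arctan2(*(b-a)[::-1])))
gy=(b-a)/np.linalg.norm(b-a); gx=np.array([gy[1],-gy[0]]); o=(a+b)/2+.17*gx
print("origin",o)
G=lambda w:[round(float((w-o)@gx)*1e3,1),round(float((w-o)@gy)*1e3,1)]
print("tcp",G(s["tcp_pos"][:2]), "toolx",np.degrees(np.arctan2(*(rot(s["orientation"]).as_matrix()[:2,0])[::-1])))
for n,p in dict(L1=(218,185),L2=(276,192),R1=(357,190),R2=(414,188)).items(): print(n,G(u(p,.034)))
# bar: top near edge z=.072, bottom near z=.056
print("bar near/bottom rows", [G(u((320,r),z)) for r,z in [(366,.072),(368,.072),(378,.072),(391,.056),(392,.056),(378,.056)]])
print(proj(c,[[*(o-.007*gx),.072],[*(o+.007*gx),.072],[*(o-.007*gx),.056]],s))
```

```text
rear corners [0.36411675 0.24135965] [0.61836283 0.27300431] 0.2562078349120669 7.094817280472271
origin [0.51223678 0.08848365]
tcp [-139.4, 4.8] toolx 96.69734161336359
L1 [-158.6, -74.7]
L2 [-152.7, -28.5]
R1 [-153.9, 36.6]
R2 [-155.2, 82.3]
bar near/bottom rows [[-17.2, 6.0], [-15.4, 6.0], [-6.1, 6.0], [17.8, 5.9], [18.8, 5.9], [4.8, 6.0]]
[[312.68055546 377.0562127 ]
 [312.85496073 391.80637459]
 [312.91814063 365.98600108]]
```

>>> {"fn": "jog_arm", "kwargs": {"increments": [[[0.054, 0.074, 0, 0, 0, -0.0022, 225], [0.054, 0.074, 0, 0, 0, 0, 225], [0.054, 0.074, 0, 0, 0, 0, 225], [0, 0, 0.12, 0, 0, 0, 225], [0, 0, 0.12, 0, 0, 0, 225], [0, 0, 0.12, 0, 0, 0, 225], [0, 0, 0.12, 0, 0, 0, 225], [0, 0, 0.12, 0, 0, 0, 225], [0, 0, 0.08, 0, 0, 0, 225], [0, 0, 0.05, 0, 0, 0, 225], [0, 0, 0, 0, 0, 0, 225], [0, 0, 0, 0, 0, 0, 225]]]}}

```text
clock: 5.95
tcp_pos: [0.5506, 0.2746, 0.0495]
orientation: [0.0, 0.662, 0.749, 0.0]
wrist_force: [0.4, 0.1, 0.2]
finger_gap: 0.0101
grip_force: 0.0
```

```bash
cat >> h.py <<'E'
O=np.array([.5122,.0885]); _t=np.radians(7.09); GY=np.array([np.cos(_t),np.sin(_t)]); GX=np.array([GY[1],-GY[0]])
def gst(s):
    d=s["tcp_pos"][:2]-O; f=s["wrist_force"]
    print("t",s["clock"],"tcp g",np.round([d@GX*1e3,d@GY*1e3,s["tcp_pos"][2]*1e3],1),"F g",np.round([f[:2]@GX,f[:2]@GY,f[2]],1),"gap",s["finger_gap"],s["grip_force"])
E
python3 - <<'E'
from h import *
from workcell import cams,env
s=env.get_state(); gst(s); c=cams.read_camera("wrist"); cv2.imwrite("pics/w2.png",c["pixels"][:,:,::-1])
E
```

```text
t 5.95 tcp g [-180.    61.    49.5] F g [-0.1  0.4  0.2] gap 0.010105222528530541 0.0
```

View pics/w2.png

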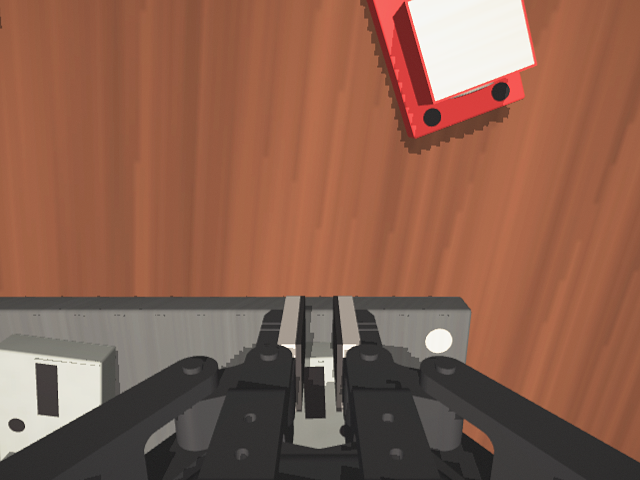

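The wrist view shows both fingertips behind the right-hand casting, straddling its slot at column 317, with the plate edge in front. Lowering them and starting the push.

>>> {"fn": "jog_arm", "kwargs": {"increments": [[[0, 0, 0.05, 0, 0, 0, 225], [0, 0, 0.05, 0, 0, 0, 225], [0, 0, 0, 0, 0, 0, 225], [-0.02, 0, 0, 0, 0, 0, 225], [-0.02, 0, 0, 0, 0, 0, 225], [-0.02, 0, 0, 0, 0, 0, 225], [-0.02, 0, 0, 0, 0, 0, 225], [-0.02, 0, 0, 0, 0, 0, 225], [-0.02, 0, 0, 0, 0, 0, 225], [-0.02, 0, 0, 0, 0, 0, 225], [-0.02, 0, 0, 0, 0, 0, 225], [-0.02, 0, 0, 0, 0, 0, 225], [-0.02, 0, 0, 0, 0, 0, 225], [-0.02, 0, 0, 0, 0, 0, 225], [-0.02, 0, 0, 0, 0, 0, 225], [0, 0, 0, 0, 0, 0, 225]]]}}

```text
clock: 7.6
tcp_pos: [0.5576, 0.2146, 0.0239]
orientation: [0.0, 0.662, 0.749, -0.0]
wrist_force: [1.1, 1.1, 1.9]
finger_gap: 0.01
grip_force: 1.0
```

Run:
```python
from h import *
from workcell import cams,env
s=env.get_state(); gst(s); 
for n in ["wrist","scene"]:
    c=cams.read_camera(n); I=c["pixels"][:,:,::-1]
    if n=="scene":
        I=cv2.resize(I[200:360,270:460],None,fx=3,fy=3)
        cv2.imwrite("pics/s3.png",I)
```

```text
t 7.6 tcp g [-119.6   60.6   23.9] F g [-1.   1.2  1.9] gap 0.010045316308837737 0.967764608244579
```

View pics/s3.png

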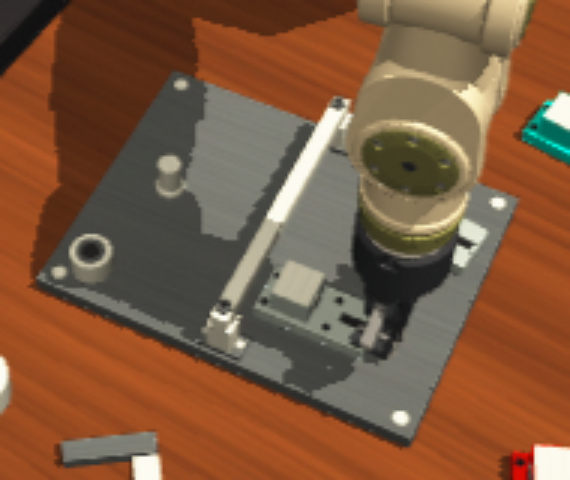

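The fingers are pushing the casting squarely; its boss is at crop (298,287), about 15 mm short of the bar. Now creeping forward.

>>> {"fn": "jog_arm", "kwargs": {"increments": [[[-0.008, 0, 0, 0, 0, 0, 225], [-0.008, 0, 0, 0, 0, 0, 225], [-0.008, 0, 0, 0, 0, 0, 225], [-0.008, 0, 0, 0, 0, 0, 225], [-0.004, 0, 0, 0, 0, 0, 225], [-0.004, 0, 0, 0, 0, 0, 225]]]}}

```text
clock: 8.3
tcp_pos: [0.5584, 0.2055, 0.0236]
orientation: [-0.0, 0.662, 0.75, -0.0]
wrist_force: [-0.5, 3.9, 0.7]
finger_gap: 0.01
grip_force: 1.9
```

>>> {"fn": "jog_arm", "kwargs": {"increments": [[[-0.004, 0, 0, 0, 0, 0, 225], [-0.004, 0, 0, 0, 0, 0, 225]]]}}

```text
clock: 8.5
tcp_pos: [0.5587, 0.2035, 0.0236]
orientation: [-0.0, 0.662, 0.75, -0.0]
wrist_force: [-0.4, 3.0, 0.2]
finger_gap: 0.0099
grip_force: 1.7
```

>>> {"fn": "jog_arm", "kwargs": {"increments": [[[-0.004, 0, 0, 0, 0, 0, 225], [-0.004, 0, 0, 0, 0, 0, 225]]]}}

```text
clock: 8.7
tcp_pos: [0.5589, 0.2015, 0.0236]
orientation: [0.0, 0.662, 0.75, -0.0]
wrist_force: [-1.6, 3.8, -0.7]
finger_gap: 0.0099
grip_force: 1.6
```

>>> {"fn": "jog_arm", "kwargs": {"increments": [[[-0.003, 0, 0, 0, 0, 0, 225], [-0.003, 0, 0, 0, 0, 0, 225]]]}}

```text
clock: 8.9
tcp_pos: [0.5591, 0.2, 0.0236]
orientation: [0.0, 0.662, 0.75, -0.0]
wrist_force: [0.3, 2.8, -1.0]
finger_gap: 0.0101
grip_force: 1.5
```

>>> {"fn": "jog_arm", "kwargs": {"increments": [[[-0.003, 0, 0, 0, 0, 0, 225], [-0.003, 0, 0, 0, 0, 0, 225]]]}}

```text
clock: 9.1
tcp_pos: [0.5593, 0.1986, 0.0237]
orientation: [-0.0, 0.662, 0.75, -0.0]
wrist_force: [-1.6, 5.6, -1.6]
finger_gap: 0.0098
grip_force: 2.7
```

>>> {"fn": "jog_arm", "kwargs": {"increments": [[[-0.003, 0, 0, 0, 0, 0, 225], [-0.003, 0, 0, 0, 0, 0, 225]]]}}

```text
clock: 9.3
tcp_pos: [0.5593, 0.1985, 0.0237]
orientation: [-0.001, 0.661, 0.75, 0.001]
wrist_force: [-1.5, 9.1, -1.4]
finger_gap: 0.0099
grip_force: 4.7
```

>>> {"fn": "jog_arm", "kwargs": {"increments": [[[-0.003, 0, 0, 0, 0, 0, 225], [-0.003, 0, 0, 0, 0, 0, 225]]]}}

```text
clock: 9.5
tcp_pos: [0.5593, 0.1984, 0.0237]
orientation: [-0.002, 0.661, 0.75, 0.002]
wrist_force: [-1.2, 13.4, -1.0]
finger_gap: 0.0097
grip_force: 6.9
```

The casting is stopped at the bar: the tip stays put while the force rises. I'll ease the push slightly and hold.

>>> {"fn": "jog_arm", "kwargs": {"increments": [[[0.005, 0, 0, 0, 0, 0, 225], [0, 0, 0, 0, 0, 0, 225], [0, 0, 0, 0, 0, 0, 225], [0, 0, 0, 0, 0, 0, 225], [0, 0, 0, 0, 0, 0, 225], [0, 0, 0, 0, 0, 0, 225], [0, 0, 0, 0, 0, 0, 225], [0, 0, 0, 0, 0, 0, 225], [0, 0, 0, 0, 0, 0, 225], [0, 0, 0, 0, 0, 0, 225]]]}}

```text
clock: 10.5
tcp_pos: [0.5593, 0.1985, 0.0237]
orientation: [-0.001, 0.661, 0.75, 0.001]
wrist_force: [-0.9, 8.6, -1.2]
finger_gap: 0.0103
grip_force: 4.1
```

Run:
```python
from h import *
from workcell import env
gst(env.get_state())
```

```text
t 10.5 tcp g [-103.4   60.3   23.7] F g [-8.6  0.2 -1.2] gap 0.010250773447160832 4.12595757865347
```

>>> {"fn": "jog_arm", "kwargs": {"increments": [[[0.02, 0, 0, 0, 0, 0, 225], [0.06, 0, 0, 0, 0, 0, 225], [0, 0, -0.06, 0, 0, 0, 225], [0, 0, -0.12, 0, 0, 0, 225], [0, 0, -0.07, 0, 0, 0, 225], [-0.06, 0, 0, 0, 0, 0, 85], [-0.06, 0, 0, 0, 0, 0, 85], [-0.06, 0, 0, 0, 0, 0, 85], [-0.06, 0, 0, 0, 0, 0, 85], [-0.06, 0, 0, 0, 0, 0, 85], [-0.06, 0, 0, 0, 0, 0, 85], [0, 0, 0, 0, 0, 0, 85], [0, 0, 0, 0, 0, 0, 85]]]}}

```text
clock: 11.8
tcp_pos: [0.5684, 0.1268, 0.0862]
orientation: [-0.0, 0.662, 0.749, 0.0]
wrist_force: [-0.1, 0.1, 0.3]
finger_gap: 0.0573
grip_force: 0.0
```

Run:
```python
from h import *
from workcell import cams,env
s=env.get_state(); gst(s); c=cams.read_camera("wrist"); cv2.imwrite("pics/w4.png",c["pixels"][:,:,::-1])
```

```text
t 11.8 tcp g [-31.1  60.5  86.2] F g [-0.1 -0.1  0.3] gap 0.05729064179601696 0.0
```

View pics/w4.png

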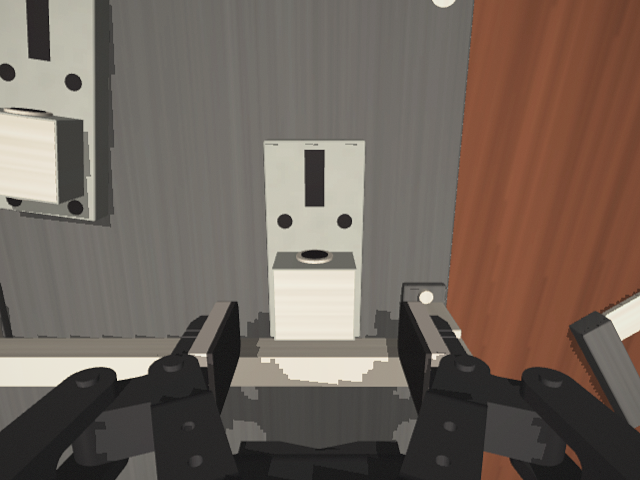

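The wrist view shows the casting square against the bar, its boss centred at (314,300) between the fingers (225–412). Lowering and gripping the boss.

>>> {"fn": "jog_arm", "kwargs": {"increments": [[[0, -0.006, 0.05, 0, 0, 0, 85], [0, 0, 0.07, 0, 0, 0, 85], [0, 0, 0.05, 0, 0, 0, 85], [0, 0, 0.028, 0, 0, 0, 85], [0, 0, 0, 0, 0, 0, 85], [0, 0, 0, 0, 0, 0, 120], [0, 0, 0, 0, 0, 0, 150], [0, 0, 0, 0, 0, 0, 170], [0, 0, 0, 0, 0, 0, 190], [0, 0, 0, 0, 0, 0, 190], [0, 0, 0, 0, 0, 0, 190]]], "force": 50}}

```text
clock: 12.95
tcp_pos: [0.5671, 0.1274, 0.0376]
orientation: [0.0, 0.662, 0.75, 0.0]
wrist_force: [-2.2, 0.5, 5.7]
finger_gap: 0.0351
grip_force: 52.0
```

>>> {"fn": "jog_arm", "kwargs": {"increments": [[[0.008, 0, 0, 0, 0, 0, 190], [0.016, 0, 0, 0, 0, 0, 190], [0.024, 0, 0, 0, 0, 0, 190], [0.032, 0, 0, 0, 0, 0, 190], [0.032, 0, 0, 0, 0, 0, 190], [0.032, 0, 0, 0, 0, 0, 190], [0.032, 0, 0, 0, 0, 0, 190], [0.032, 0, 0, 0, 0, 0, 190], [0.024, 0, 0, 0, 0, 0, 190], [0.008, 0, 0, 0, 0, 0, 190], [0, 0, -0.01, 0, 0, 0, 190], [0, 0, -0.03, 0, 0, 0, 190]]]}}

```text
clock: 14.15
tcp_pos: [0.5575, 0.1867, 0.0451]
orientation: [-0.002, 0.662, 0.75, -0.001]
wrist_force: [-0.6, -0.0, -5.9]
finger_gap: 0.0349
grip_force: 50.6
```

Run:
```python
from h import *
from workcell import cams,env,spotter
s=env.get_state(); gst(s)
c=cams.read_camera("scene"); I=c["pixels"][:,:,::-1]
cv2.imwrite("pics/s5.png",cv2.resize(I[150:360,190:460],None,fx=2.8,fy=2.8))
```

```text
t 14.15 tcp g [-91.9  57.   45.1] F g [-0.1 -0.6 -5.9] gap 0.03487186844712524 50.59096276760101
```

View pics/s5.png

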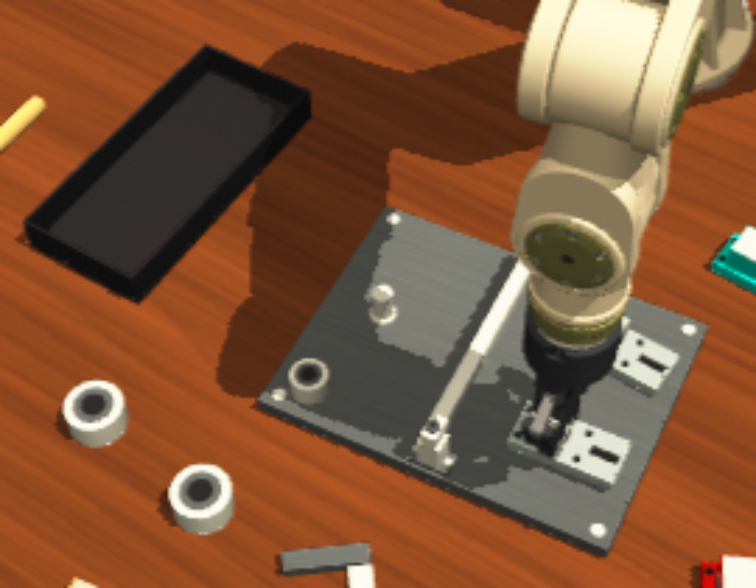

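The high casting is clear of the plate in the gripper, at crop (560,440), and the weight reads 5.9 N. The tray at (165,170) is empty. Carrying it over.

>>> {"fn": "jog_arm", "kwargs": {"increments": [[[0, 0, -0.08, 0, 0, 0, 190], [0, 0, -0.12, 0, 0, 0, 190], [0, 0, -0.12, 0, 0, 0, 190], [0, 0, -0.12, 0, 0, 0, 190], [0, 0, -0.06, 0, 0, 0, 190], [-0.05, -0.014, 0, 0, 0, 0, 190], [-0.1, -0.026, 0, 0, 0, 0, 190], [-0.15, -0.04, 0, 0, 0, 0, 190], [-0.15, -0.04, 0, 0, 0, 0, 190], [-0.15, -0.04, 0, 0, 0, 0, 190], [-0.15, -0.04, 0, 0, 0, 0, 190], [-0.15, -0.04, 0, 0, 0, 0, 190], [-0.15, -0.04, 0, 0, 0, 0, 190], [-0.15, -0.04, 0, 0, 0, 0, 190], [-0.15, -0.04, 0, 0, 0, 0, 190], [-0.15, -0.04, 0, 0, 0, 0, 190], [-0.15, -0.04, 0, 0, 0, 0, 190], [-0.15, -0.04, 0, 0, 0, 0, 190], [-0.1, -0.026, 0, 0, 0, 0, 190], [-0.05, -0.014, 0, 0, 0, 0, 190]]]}}

```text
clock: 16.2
tcp_pos: [0.4891, -0.3154, 0.17]
orientation: [-0.001, 0.663, 0.749, -0.0]
wrist_force: [0.4, -0.2, -6.2]
finger_gap: 0.035
grip_force: 51.5
```

>>> {"fn": "jog_arm", "kwargs": {"increments": [[[0, 0, 0, 0, 0, 0, 190], [0, 0, 0, 0, 0, 0, 190]]]}}

```text
clock: 16.4
tcp_pos: [0.49, -0.312, 0.1708]
orientation: [-0.001, 0.662, 0.75, 0.0]
wrist_force: [0.0, -0.2, -4.9]
finger_gap: 0.0347
grip_force: 51.5
```

Run:
```python
from h import *
from workcell import cams,env
s=env.get_state(); gst(s);print(s["tcp_pos"]); c=cams.read_camera("wrist")
I=c["pixels"][:,:,::-1].copy()
# predicted tray rim from scene estimate, in red
P=np.array([[.332,-.248,.04],[.641,-.217,.04],[.649,-.349,.04],[.341,-.382,.04]])
print(proj(c,P,s).round()); cv2.polylines(I,[proj(c,P,s).round().astype(int)],True,(0,0,255),1)
cv2.imwrite("pics/w6.png",I)
import pickle; pickle.dump((s,c),open("w6.pkl","wb"))
```

```text
t 16.4 tcp g [394.8 -71.4 170.8] F g [ 0.2 -0.  -4.9] gap 0.03473142753058881 51.529653668403625
[ 0.49003249 -0.31204932  0.17077672]
[[ 73.  97.]
 [581. 110.]
 [536. 307.]
 [ 93. 300.]]
```

View pics/w6.png

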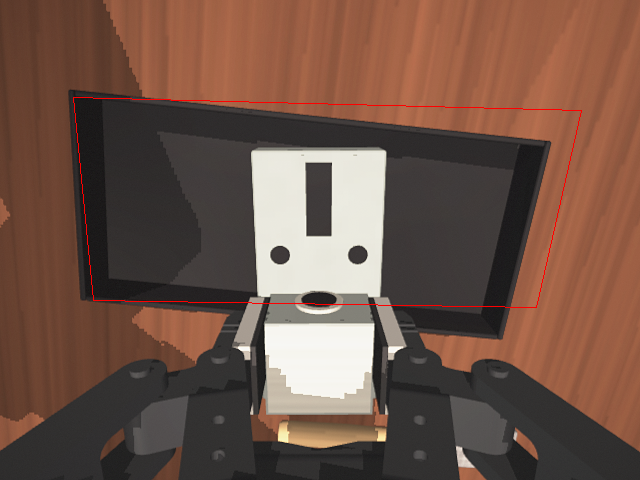

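The wrist view shows the casting level over the tray. The true tray rim corners are at (70,91), (550,142), (502,338) and (82,300), a few degrees off the scene estimate in red.

Run:
```python
from h import *
import pickle
s,c=pickle.load(open("w6.pkl","rb"))
P=np.array([unproj(c,p,.04,s)[:2] for p in [(70,91),(550,142),(502,338),(82,300)]]); print(P.round(3),P.mean(0))
e=(P[1]+P[2]-P[0]-P[3])/2; print(np.linalg.norm(e),np.degrees(np.arctan2(e[1],e[0])),np.linalg.norm((P[0]+P[1]-P[2]-P[3])/2))
B=np.array([unproj(c,p,.171-.017+.014,s)[:2] for p in [(251,150),(386,150)]]); print("foot rear",B,B.mean(0), (B.mean(0)-s["tcp_pos"][:2])@-GX)
```

```text
[[ 0.33  -0.245]
 [ 0.628 -0.238]
 [ 0.631 -0.375]
 [ 0.333 -0.383]] [ 0.48060211 -0.31022929]
0.297564386889031 1.3926211729792035 0.1380344248537923
foot rear [[ 0.46068382 -0.25408834]
 [ 0.50563552 -0.2484476 ]] [ 0.48315967 -0.25126797] 0.06116488784040138
```

>>> {"fn": "jog_arm", "kwargs": {"increments": [[[-0.036, -0.042, 0, 0, 0, 0, 190], [0, 0, 0.04, 0, 0, 0.016, 190], [0, 0, 0.1, 0, 0, 0.016, 190], [0, 0, 0.12, 0, 0, 0, 190], [0, 0, 0.12, 0, 0, 0, 190], [0, 0, 0.1, 0, 0, 0, 190], [0, 0, 0.04, 0, 0, 0, 190], [0, 0, 0.024, 0, 0, 0, 190], [0, 0, 0.016, 0, 0, 0, 190], [0, 0, 0, 0, 0, 0, 190]]]}}

```text
clock: 17.45
tcp_pos: [0.4821, -0.3236, 0.0325]
orientation: [0.001, 0.699, 0.716, 0.0]
wrist_force: [0.6, 0.4, -6.2]
finger_gap: 0.0349
grip_force: 51.5
```

>>> {"fn": "jog_arm", "kwargs": {"increments": [[[0, 0, 0.012, 0, 0, 0, 190], [0, 0, 0.008, 0, 0, 0, 190], [0, 0, 0.004, 0, 0, 0, 190], [0, 0, 0, 0, 0, 0, 190]]]}}

```text
clock: 17.85
tcp_pos: [0.4815, -0.3233, 0.0259]
orientation: [0.0, 0.699, 0.715, -0.0]
wrist_force: [0.7, 0.2, -5.3]
finger_gap: 0.0347
grip_force: 51.5
```

>>> {"fn": "jog_arm", "kwargs": {"increments": [[[0, 0, 0.004, 0, 0, 0, 190], [0, 0, 0.004, 0, 0, 0, 190], [0, 0, 0.004, 0, 0, 0, 190], [0, 0, 0, 0, 0, 0, 190]]]}}

```text
clock: 18.25
tcp_pos: [0.4814, -0.3232, 0.0226]
orientation: [-0.0, 0.699, 0.715, -0.0]
wrist_force: [-0.2, 0.6, -6.2]
finger_gap: 0.0347
grip_force: 51.5
```

>>> {"fn": "jog_arm", "kwargs": {"increments": [[[0, 0, 0.003, 0, 0, 0, 190], [0, 0, 0.003, 0, 0, 0, 190], [0, 0, 0, 0, 0, 0, 190]]]}}

```text
clock: 18.55
tcp_pos: [0.4816, -0.3233, 0.0216]
orientation: [0.0, 0.699, 0.715, -0.0]
wrist_force: [-0.9, -0.7, -2.9]
finger_gap: 0.0352
grip_force: 51.8
```

>>> {"fn": "jog_arm", "kwargs": {"increments": [[[0, 0, 0.003, 0, 0, 0, 190], [0, 0, 0, 0, 0, 0, 150], [0, 0, 0, 0, 0, 0, 120], [0, 0, 0, 0, 0, 0, 90], [0, 0, 0, 0, 0, 0, 80], [0, 0, 0, 0, 0, 0, 80], [0, 0, -0.04, 0, 0, 0, 80], [0, 0, -0.1, 0, 0, 0, 80], [0, 0, -0.12, 0, 0, 0, 80], [0, 0, -0.12, 0, 0, 0, 80], [0, 0, -0.12, 0, 0, 0, 80], [0, 0, -0.1, 0, 0, 0, 80], [0, 0, 0, 0, 0, 0, 80]]]}}

```text
clock: 19.85
tcp_pos: [0.4835, -0.325, 0.1756]
orientation: [0.004, 0.699, 0.716, 0.0]
wrist_force: [-0.2, -0.6, 0.5]
finger_gap: 0.0582
grip_force: 0.0
```

Run:
```python
from h import *
from workcell import cams,env
s=env.get_state(); gst(s);print(s["tcp_pos"]); c=cams.read_camera("wrist")
cv2.imwrite("pics/w7.png",c["pixels"][:,:,::-1])
```

```text
t 19.85 tcp g [406.8 -79.5 175.6] F g [ 0.5 -0.3  0.5] gap 0.05817950945880268 0.0
[ 0.48349972 -0.32495714  0.17561411]
```

View pics/w7.png

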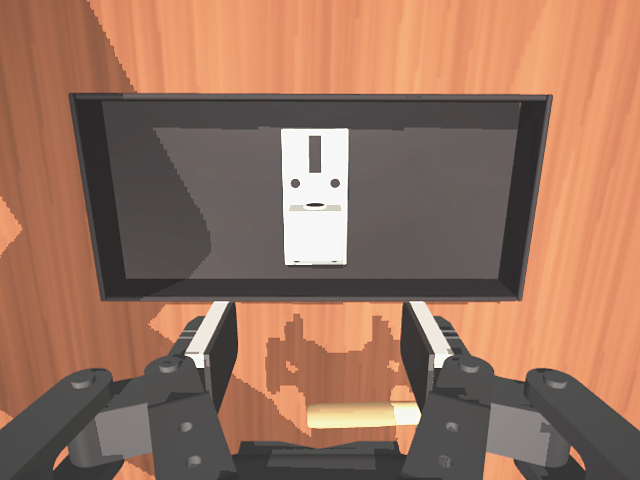

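The casting stands upright in the tray, square and clear of the walls, at (315,195). Going back for the second one.

>>> {"fn": "jog_arm", "kwargs": {"increments": [[[0, 0, 0, 0, 0, -0.016, 225], [0, 0, 0, 0, 0, -0.016, 225], [0.07, 0, 0, 0, 0, 0, 225], [0.14, 0.0064, 0, 0, 0, 0, 225], [0.14, 0.0064, 0, 0, 0, 0, 225], [0.14, 0.0064, 0, 0, 0, 0, 225], [0.14, 0.0064, 0, 0, 0, 0, 225], [0.14, 0.0064, 0, 0, 0, 0, 225], [0.14, 0.0064, 0, 0, 0, 0, 225], [0.14, 0.0064, 0, 0, 0, 0, 225], [0.14, 0.0064, 0, 0, 0, 0, 225], [0.14, 0.0064, 0, 0, 0, 0, 225], [0.14, 0.0064, 0, 0, 0, 0, 225], [0.14, 0.0064, 0, 0, 0, 0, 225], [0.14, 0.0064, 0, 0, 0, 0, 225], [0.14, 0.0064, 0, 0, 0, 0, 225], [0.14, 0.0064, 0, 0, 0, 0, 225], [0.14, 0.0064, 0, 0, 0, 0, 225], [0.14, 0.0064, 0, 0, 0, 0, 225], [0.037, 0, 0, 0, 0, 0, 225]]]}}

```text
clock: 21.9
tcp_pos: [0.4331, 0.2646, 0.1695]
orientation: [-0.001, 0.661, 0.751, -0.0]
wrist_force: [0.8, 0.6, -1.2]
finger_gap: 0.0102
grip_force: 0.0
```

>>> {"fn": "jog_arm", "kwargs": {"increments": [[[0, 0, 0, 0, 0, 0, 225], [0, 0, 0, 0, 0, 0, 225]]]}}

```text
clock: 22.1
tcp_pos: [0.4337, 0.2613, 0.1698]
orientation: [-0.0, 0.662, 0.75, -0.001]
wrist_force: [0.3, -0.7, 1.0]
finger_gap: 0.0102
grip_force: 0.0
```

Run:
```python
from h import *
from workcell import cams,env,spotter
s=env.get_state(); gst(s);q=rot(s["orientation"]).as_matrix();print("toolx",np.degrees(np.arctan2(q[1,0],q[0,0])),q[:,2])
for n in ["wrist","scene"]:
  c=cams.read_camera(n)
  for d in spotter.cut_out("casting_p",n)[:6]:
    m=d["region"]; ys,xs=np.nonzero(m); col=np.median(c["pixels"][m],0)
    h=cv2.boxPoints(cv2.minAreaRect(np.c_[xs,ys].astype(np.float32)))
    print(n,round(d["conf"],2),col,len(xs),[[round(float(v)*1e3,1) for v in ((w:=unproj(c,p,.034,s)[:2]-O)@GX,w@GY)] for p in h])
```

```text
File "<stdin>", line 9
SyntaxError: assignment expression cannot be used in a comprehension iterable expression
```

Run:
```python
from h import *
from workcell import cams,env,spotter
s=env.get_state(); gst(s);q=rot(s["orientation"]).as_matrix();print("toolx",np.degrees(np.arctan2(q[1,0],q[0,0])))
for n in ["wrist","scene"]:
  c=cams.read_camera(n)
  for d in spotter.cut_out("casting_p",n)[:6]:
    m=d["region"]; ys,xs=np.nonzero(m); col=np.median(c["pixels"][m],0)
    h=cv2.boxPoints(cv2.minAreaRect(np.c_[xs,ys].astype(np.float32)))
    W=np.array([unproj(c,p,.034,s if n=="wrist" else None)[:2]-O for p in h])*1e3
    print(n,round(d["conf"],2),col,len(xs),h.round().tolist(),np.c_[W@GX,W@GY].round(1).tolist())
```

```text
t 22.1 tcp g [-181.2  -56.6  169.8] F g [0.7 0.2 1. ] gap 0.010240468509438744 0.0
toolx 97.12479614232343
wrist 0.96 [112. 239. 226.] 10687 [[32.0, 256.0], [42.0, 116.0], [129.0, 122.0], [120.0, 262.0]] [[-159.8, -253.1], [-252.4, -229.7], [-249.0, -175.4], [-155.7, -193.5]]
wrist 0.93 [202.  193.5 179. ] 5218 [[273.0, 382.0], [291.0, 252.0], [357.0, 261.0], [339.0, 392.0]] [[-59.9, -90.3], [-163.6, -74.5], [-156.8, -29.0], [-51.6, -40.4]]
wrist 0.55 [243.  83.  78.] 11237 [[512.0, 0.0], [613.0, -21.0], [641.0, 112.0], [541.0, 133.0]] [[-318.0, 56.9], [-329.1, 113.6], [-255.8, 145.8], [-242.6, 84.8]]
scene 0.89 [252.  16.   5.] 894 [[439.0, 371.0], [440.0, 348.0], [484.0, 350.0], [483.0, 373.0]] [[-256.0, 162.9], [-240.0, 107.7], [-331.8, 68.9], [-345.0, 125.1]]
scene 0.85 [174. 174. 153.] 721 [[389.0, 273.0], [399.0, 256.0], [434.0, 274.0], [424.0, 292.0]] [[-54.4, -34.4], [-55.2, -99.0], [-157.6, -81.9], [-154.1, -19.7]]
scene 0.7 [215. 218. 198.] 511 [[233.0, 210.0], [242.0, 194.0], [270.0, 209.0], [261.0, 226.0]] [[430.2, -42.3], [443.0, -107.8], [336.6, -92.5], [327.0, -29.1]]
scene 0.65 [  0. 234. 209.] 482 [[450.0, 249.0], [462.0, 232.0], [485.0, 248.0], [474.0, 265.0]] [[-170.8, -178.2], [-180.1, -248.2], [-252.4, -223.0], [-241.5, -155.4]]
scene 0.6 [205.   72.  219.5] 644 [[513.0, 274.0], [529.0, 244.0], [546.0, 253.0], [531.0, 283.0]] [[-339.7, -171.1], [-351.7, -286.8], [-399.8, -277.3], [-385.8, -163.6]]
```

>>> {"fn": "jog_arm", "kwargs": {"increments": [[[0, 0.01, 0.06, 0, 0, 0, 225], [0, 0, 0.12, 0, 0, 0, 225], [0, 0, 0.12, 0, 0, 0, 225], [0, 0, 0.12, 0, 0, 0, 225], [0, 0, 0.1, 0, 0, 0, 225], [0, 0, 0.04, 0, 0, 0, 225], [0, 0, 0.02, 0, 0, 0, 225], [0, 0, 0, 0, 0, 0, 225], [0, 0, 0, 0, 0, 0, 225]]]}}

```text
clock: 23.2
tcp_pos: [0.4377, 0.2627, 0.0267]
orientation: [0.001, 0.662, 0.75, 0.001]
wrist_force: [-0.1, -0.2, -0.6]
finger_gap: 0.0098
grip_force: 0.0
```

>>> {"fn": "jog_arm", "kwargs": {"increments": [[[0, 0, 0.011, 0, 0, 0, 225], [-0.02, 0, 0, 0, 0, 0, 225], [-0.02, 0, 0, 0, 0, 0, 225], [-0.02, 0, 0, 0, 0, 0, 225], [-0.02, 0, 0, 0, 0, 0, 225], [-0.02, 0, 0, 0, 0, 0, 225], [-0.02, 0, 0, 0, 0, 0, 225], [-0.02, 0, 0, 0, 0, 0, 225], [-0.02, 0, 0, 0, 0, 0, 225], [-0.02, 0, 0, 0, 0, 0, 225], [-0.02, 0, 0, 0, 0, 0, 225], [-0.02, 0, 0, 0, 0, 0, 225], [-0.02, 0, 0, 0, 0, 0, 225]]]}}

```text
clock: 24.5
tcp_pos: [0.4441, 0.2029, 0.023]
orientation: [-0.0, 0.662, 0.75, 0.0]
wrist_force: [-1.2, 4.6, 2.2]
finger_gap: 0.0101
grip_force: 2.7
```

Run:
```python
from h import *
from workcell import cams,env,spotter
s=env.get_state(); gst(s)
c=cams.read_camera("scene")
for d in spotter.cut_out("casting_p","scene"):
    if 340<d["uv"][0]<436:
        m=d["region"]; ys,xs=np.nonzero(m); h=cv2.boxPoints(cv2.minAreaRect(np.c_[xs,ys].astype(np.float32)))
        W=np.array([unproj(c,p,.034)[:2]-O for p in h])*1e3
        print(d["conf"],len(xs),np.c_[W@GX,W@GY].round(1).tolist())
```

```text
t 24.5 tcp g [-121.9  -53.4   23. ] F g [-4.7 -0.7  2.2] gap 0.010127297502295756 2.691074473550543
0.58 670 [[-11.0, -24.3], [-7.0, -89.9], [-108.8, -81.3], [-109.9, -17.6]]
```

>>> {"fn": "jog_arm", "kwargs": {"increments": [[[-0.012, 0, 0, 0, 0, 0, 225], [-0.012, 0, 0, 0, 0, 0, 225], [-0.012, 0, 0, 0, 0, 0, 225], [-0.008, 0, 0, 0, 0, 0, 225], [-0.006, 0, 0, 0, 0, 0, 225], [-0.004, 0, 0, 0, 0, 0, 225]]]}}

```text
clock: 25.2
tcp_pos: [0.4456, 0.1899, 0.0229]
orientation: [-0.0, 0.662, 0.75, 0.0]
wrist_force: [-1.3, 5.6, 3.1]
finger_gap: 0.01
grip_force: 2.8
```

>>> {"fn": "jog_arm", "kwargs": {"increments": [[[-0.004, 0, 0, 0, 0, 0, 225], [-0.004, 0, 0, 0, 0, 0, 225], [-0.004, 0, 0, 0, 0, 0, 225]]]}}

```text
clock: 25.5
tcp_pos: [0.446, 0.187, 0.0229]
orientation: [-0.0, 0.662, 0.75, 0.0]
wrist_force: [-1.2, 5.5, 3.3]
finger_gap: 0.0098
grip_force: 2.9
```

>>> {"fn": "jog_arm", "kwargs": {"increments": [[[-0.004, 0, 0, 0, 0, 0, 225], [-0.004, 0, 0, 0, 0, 0, 225], [-0.004, 0, 0, 0, 0, 0, 225]]]}}

```text
clock: 25.8
tcp_pos: [0.4464, 0.1841, 0.0229]
orientation: [-0.0, 0.662, 0.75, 0.0]
wrist_force: [-1.9, 6.5, 3.5]
finger_gap: 0.0103
grip_force: 2.9
```

>>> {"fn": "jog_arm", "kwargs": {"increments": [[[-0.004, 0, 0, 0, 0, 0, 225], [-0.004, 0, 0, 0, 0, 0, 225], [-0.004, 0, 0, 0, 0, 0, 225]]]}}

```text
clock: 26.1
tcp_pos: [0.4467, 0.1811, 0.0229]
orientation: [-0.0, 0.662, 0.75, 0.0]
wrist_force: [-1.5, 6.0, 2.5]
finger_gap: 0.0102
grip_force: 2.9
```

>>> {"fn": "jog_arm", "kwargs": {"increments": [[[-0.006, 0, 0, 0, 0, 0, 225], [-0.01, 0, 0, 0, 0, 0, 225], [-0.012, 0, 0, 0, 0, 0, 225], [-0.012, 0, 0, 0, 0, 0, 225], [-0.012, 0, 0, 0, 0, 0, 225], [-0.012, 0, 0, 0, 0, 0, 225], [-0.012, 0, 0, 0, 0, 0, 225]]]}}

```text
clock: 26.8
tcp_pos: [0.4493, 0.1621, 0.0229]
orientation: [-0.0, 0.662, 0.75, 0.0]
wrist_force: [-0.7, 4.1, 2.3]
finger_gap: 0.0103
grip_force: 2.7
```

>>> {"fn": "jog_arm", "kwargs": {"increments": [[[-0.012, 0, 0, 0, 0, 0, 225], [-0.012, 0, 0, 0, 0, 0, 225], [-0.012, 0, 0, 0, 0, 0, 225], [-0.012, 0, 0, 0, 0, 0, 225], [-0.012, 0, 0, 0, 0, 0, 225], [-0.012, 0, 0, 0, 0, 0, 225], [-0.012, 0, 0, 0, 0, 0, 225]]]}}

```text
clock: 27.5
tcp_pos: [0.4518, 0.1413, 0.0229]
orientation: [-0.0, 0.662, 0.75, 0.0]
wrist_force: [-0.5, 5.0, 3.6]
finger_gap: 0.0101
grip_force: 2.8
```

>>> {"fn": "jog_arm", "kwargs": {"increments": [[[-0.012, 0, 0, 0, 0, 0, 225], [-0.012, 0, 0, 0, 0, 0, 225], [-0.012, 0, 0, 0, 0, 0, 225], [-0.01, 0, 0, 0, 0, 0, 225], [0, 0, 0, 0, 0, 0, 225]]]}}

```text
clock: 28.0
tcp_pos: [0.4533, 0.1295, 0.0228]
orientation: [-0.0, 0.662, 0.75, 0.0]
wrist_force: [0.2, 3.9, 1.4]
finger_gap: 0.0098
grip_force: 2.1
```

Run:
```python
from h import *
from workcell import env
gst(env.get_state())
```

```text
t 28.0 tcp g [-47.9 -53.4  22.8] F g [-3.9  0.7  1.4] gap 0.009763690034617755 2.1114360647328567
```

>>> {"fn": "jog_arm", "kwargs": {"increments": [[[-0.01, 0, 0, 0, 0, 0, 225], [-0.01, 0, 0, 0, 0, 0, 225], [-0.01, 0, 0, 0, 0, 0, 225], [0, 0, 0, 0, 0, 0, 225], [0.02, 0, 0, 0, 0, 0, 225], [0.06, 0, 0, 0, 0, 0, 225], [0.1, 0, 0, 0, 0, 0, 225], [0.1, 0, 0, 0, 0, 0, 225], [0.1, 0, 0, 0, 0, 0, 225], [0, 0, -0.1, 0, 0, 0, 225], [0, 0, -0.12, 0, 0, 0, 225], [0, 0, -0.12, 0, 0, 0, 225], [0, 0, -0.12, 0, 0, 0, 225], [0, 0, -0.12, 0, 0, 0, 225], [0, 0, -0.1, 0, 0, 0, 225], [0, 0, 0, 0, 0, 0, 225], [0, 0, 0, 0, 0, 0, 225]]]}}

```text
clock: 29.7
tcp_pos: [0.4426, 0.216, 0.1927]
orientation: [0.001, 0.662, 0.75, -0.0]
wrist_force: [0.0, 0.1, 0.0]
finger_gap: 0.0104
grip_force: 0.0
```

Run:
```python
from h import *
from workcell import cams,env,spotter
s=env.get_state(); gst(s)
for n in ["scene","wrist"]:
  c=cams.read_camera(n)
  for t in ["casting_p","setting_master","blank_small"]:
   for d in spotter.cut_out(t,n)[:6]:
    m=d["region"]; ys,xs=np.nonzero(m); h=cv2.boxPoints(cv2.minAreaRect(np.c_[xs,ys].astype(np.float32)))
    W=np.array([unproj(c,p,.034,s if n=="wrist" else None)[:2]-O for p in h])*1e3
    print(n,t,round(d["conf"],2),np.median(c["pixels"][m],0),len(xs),np.round(d["uv"]),np.c_[W@GX,W@GY].round(0).tolist())
```

```text
t 29.7 tcp g [-135.1  -53.3  192.7] F g [-0.1  0.   0. ] gap 0.010431777444680875 0.0
scene casting_p 0.78 [  0.  227.  199.5] 656 [463. 250.] [[-147.0, -183.0], [-156.0, -254.0], [-252.0, -221.0], [-241.0, -153.0]]
scene casting_p 0.74 [209.  72. 228.] 563 [531. 262.] [[-342.0, -174.0], [-354.0, -283.0], [-397.0, -275.0], [-384.0, -167.0]]
scene casting_p 0.72 [223.  227.5 207. ] 454 [249. 212.] [[432.0, -47.0], [438.0, -107.0], [336.0, -81.0], [332.0, -24.0]]
scene casting_p 0.68 [137. 141. 125.] 554 [361. 256.] [[68.0, -20.0], [77.0, -84.0], [-28.0, -83.0], [-34.0, -20.0]]
scene setting_master 0.46 [131.5 127.5 110.5] 96 [324. 258.] [[133.0, -21.0], [116.0, -29.0], [97.0, 9.0], [113.0, 17.0]]
scene blank_small 0.61 [163.5 157.5 135. ] 170 [299. 286.] [[162.0, 95.0], [140.0, 70.0], [109.0, 103.0], [131.0, 127.0]]
wrist casting_p 0.79 [151. 149. 139.] 2752 [318. 386.] [[-36.0, -72.0], [-36.0, -31.0], [68.0, -29.0], [68.0, -73.0]]
wrist casting_p 0.79 [108. 235. 221.] 10654 [ 86. 128.] [[-154.0, -253.0], [-250.0, -230.0], [-247.0, -174.0], [-151.0, -192.0]]
wrist casting_p 0.63 [202.  58.  56.] 4536 [561.  27.] [[-277.0, 75.0], [-277.0, 139.0], [-241.0, 147.0], [-241.0, 80.0]]
```

```bash
python3 -c "
from workcell import ticket
print(ticket.hand_in())"
```

```text
the job is handed in; nothing more can be done
None
```

The casting on the gauge's +y side was the high one: it stopped at the bar, was held there lightly for 1 s, drawn back and set upright in the rework tray. The good one slid through unlifted until its boss was about 15 mm past the bar's far face, and stayed on the plate. The job is handed in, though I have seen no verdict.

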